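# Sort blocked lenses into job trays and mount the former

### The job

Lay out the two glazing jobs: put both clear lenses (white hubs) in the blue tray and both brown lenses (black hubs) in the yellow tray, one lens to a bay, each lying flat. Put the red former on the tracer's flatted spindle, its flat matched to the spindle's (yellow marks on the same side), pushed fully home onto the platen. Don't knock over the two eye-drop bottles.

Things in the scene. Friction and masses are not known exactly. Their poses are not given: they have to be found in the camera images.
- clear_a_hub (a point): Blocked lens lying flat: round clear pale-blue lens, 54 mm across (4 mm thick at the edge, 8 mm at the hub), with an upright round white hub, 22 mm across, on its middle, from 8 to 40 mm above the underside. The point is on the axis, 30 mm above the underside; z up. Loose, about 45 g. Grasp the hub; fingertips over 20 mm below the point meet the lens.
- clear_b_hub (a point): Blocked lens lying flat: round clear pale-blue lens, 54 mm across (4 mm thick at the edge, 8 mm at the hub), with an upright round white hub, 22 mm across, on its middle, from 8 to 40 mm above the underside. The point is on the axis, 30 mm above the underside; z up. Loose, about 45 g. Grasp the hub; fingertips over 20 mm below the point meet the lens.
- brown_a_hub (a point): Blocked lens lying flat: round dark brown tinted lens, 54 mm across (4 mm thick at the edge, 8 mm at the hub), with an upright round black hub, 22 mm across, on its middle, from 8 to 40 mm above the underside. The point is on the axis, 30 mm above the underside; z up. Loose, about 45 g. Grasp the hub; fingertips over 20 mm below the point meet the lens.
- brown_b_hub (a point): Blocked lens lying flat: round dark brown tinted lens, 54 mm across (4 mm thick at the edge, 8 mm at the hub), with an upright round black hub, 22 mm across, on its middle, from 8 to 40 mm above the underside. The point is on the axis, 30 mm above the underside; z up. Loose, about 45 g. Grasp the hub; fingertips over 20 mm below the point meet the lens.
- former_hub (a point): Red former lying flat: lens-shaped plate 62 (x) by 48 mm (y), 6 thick, with a square hub 32 by 32 mm (sides along x, y) from 6 to 40 mm up. D bore right through, 21 mm across, its flat 6.3 mm from the axis on the +x side, shown by a yellow mark. Point: on the bore axis, 30 mm above the underside; z up. Loose, about 60 g. Grasp across the hub; fingertips over 23 mm below the point meet the plate.
- tracer_spindle (a point): Foot of the tracer's upright steel D spindle: centre of the grey platen's top (68 mm across, 30 mm above the table) on a fixed white box 120 (x) by 110 mm. Spindle 18 mm across, flat 5 mm from the axis on the +x side (yellow mark on the box), 26 mm tall, top 9 mm tapered; z up. Fully home, the former's plate lies on the platen, x axes aligned, its point 30 mm above this one.
- blue_tray: Fixed blue tray, 98 mm (x) by 172 mm (y), 10 mm high, walls 4 mm. Origin: centre of its underside, on the table; floor 3 mm higher. A divider along its x axis makes two bays, each 90 mm (x) by 80 mm (y) inside, centred at y = +42 and -42 mm. The point of a lens lying flat in a bay is 33 mm above the origin.
- yellow_tray: Fixed yellow tray, 98 mm (x) by 172 mm (y), 10 mm high, walls 4 mm. Origin: centre of its underside, on the table; floor 3 mm higher. A divider along its x axis makes two bays, each 90 mm (x) by 80 mm (y) inside, centred at y = +42 and -42 mm. The point of a lens lying flat in a bay is 33 mm above the origin.
- drops_green_mid (a point): Bystander: small white eye-drop bottle with green cap, standing, 26 mm across and 58 mm tall; the point is its centre, 29 mm up. About 30 g, stands loose.
- drops_orange_mid (a point): Bystander: small white eye-drop bottle with orange cap, standing, 26 mm across and 58 mm tall; the point is its centre, 29 mm up. About 30 g, stands loose.
Mind the look-alikes: they are no part of the job. What is shaped like the part that bears former_hub but green or pink is not meant.

How it is judged (in metres and radians):
At the end, for the whole second after the job is handed in: Clear lenses flat (0.1 rad) on the floor of the blue tray, brown in the yellow, one per bay; former on the spindle, axes within 4 mm, yaw within 0.4 rad, plate within 2.5 mm of the platen; all at rest (under 20 mm/s); both drop bottles upright (0.2 rad) (((x of clear_a_hub in the frame of blue_tray between -0.022 and 0.022 m and y of clear_a_hub in the frame of blue_tray between 0.026 and 0.06 m and x of clear_b_hub in the frame of blue_tray between -0.022 and 0.022 m and y of clear_b_hub in the frame of blue_tray between -0.06 and -0.026 m) or (x of clear_a_hub in the frame of blue_tray between -0.022 and 0.022 m and y of clear_a_hub in the frame of blue_tray between -0.06 and -0.026 m and x of clear_b_hub in the frame of blue_tray between -0.022 and 0.022 m and y of clear_b_hub in the frame of blue_tray between 0.026 and 0.06 m)) and z of clear_a_hub in the frame of blue_tray between 0.029 and 0.036 m and angle between each of clear_a_hub, clear_b_hub, brown_a_hub, brown_b_hub, former_hub's own z axis and vertical below 0.1 rad and linear speed of each of clear_a, clear_b, brown_a, brown_b, former below 0.02 m/s and z of clear_b_hub in the frame of blue_tray between 0.029 and 0.036 m and ((x of brown_a_hub in the frame of yellow_tray between -0.022 and 0.022 m and y of brown_a_hub in the frame of yellow_tray between 0.026 and 0.06 m and x of brown_b_hub in the frame of yellow_tray between -0.022 and 0.022 m and y of brown_b_hub in the frame of yellow_tray between -0.06 and -0.026 m) or (x of brown_a_hub in the frame of yellow_tray between -0.022 and 0.022 m and y of brown_a_hub in the frame of yellow_tray between -0.06 and -0.026 m and x of brown_b_hub in the frame of yellow_tray between -0.022 and 0.022 m and y of brown_b_hub in the frame of yellow_tray between 0.026 and 0.06 m)) and z of brown_a_hub in the frame of yellow_tray between 0.029 and 0.036 m and z of brown_b_hub in the frame of yellow_tray between 0.029 and 0.036 m and horizontal distance between former_hub and tracer_spindle below 0.004 m and z of former_hub in the frame of tracer_spindle between 0.027 and 0.0325 m and angle between the x axis of former_hub and the x axis of tracer_spindle, either way round below 0.4 rad and angle between each of drops_green_mid, drops_orange_mid's own z axis and vertical below 0.2 rad); the robot touches nothing.
It fails at once if the eye-drop bottle with the green cap is knocked over (angle between drops_green_mid's own z axis and vertical above 0.6 rad).
It fails at once if the eye-drop bottle with the orange cap is knocked over (angle between drops_orange_mid's own z axis and vertical above 0.6 rad).
It also fails if it takes over 112 s, if anything falls off the work surface, if the arm or the gripper's body presses on something with over 40 N, if the wrist force passes 120 N, or if a joint passes its speed limit or range.

### The arm

A 6-joint arm with a two-finger parallel gripper is mounted at the origin on the work surface. World frame = base frame: x ahead of the robot, y to its left, z up, the work surface at z = 0. Lengths are in mm, angles in rad, forces in N, time in s.
With the tool pointing down it reaches from about 350 to 875 mm from the base axis. Payload 4.2 kg.
Tool frame: the origin (TCP) lies between the finger pads; the fingertips stand 14 mm ahead of it and the grasp point (between the pads) lies 5 mm behind it; z points along the fingers, y is the line along which they close (so a half turn about z gives the same grasp; the last joint's range is limited). The gripper opens to 85 mm and grips with 20 to 120 N. Pads are 22 mm wide; open, the fingers measure 114 mm over their backs; the gripper's body (76 mm by 85 mm) begins 54 mm behind the grasp point. The pads swing forward as they close: fully open they stand 13 mm farther back than shut.
Start: joints at [-0.873, 0.385, 0.008, 0, -1.194, -0.259], TCP at [265.545, -565.76, 245.312] pointing down, gripper open.
Joint ranges: [-3.14, 3.14], [-1.21, 2.06], [-1.07, 1.41], [-3.16, 2.05], [-2.99, -0.16], [-3.1, 3.1]. Speed limits (rad/s): [2.79, 2.79, 3.14, 3.14, 3.14, 3.14].

### API

Orientations are given as a unit quaternion [x, y, z, w].
In Python, from bench import * gives the robot as it stands.
- The arm moves only by the tool carry_out, never from a script. Its argument "motion" is a list of rows, each a list of 7 numbers: the turn, a rotation vector about the tool's x, y, z in rad, then the shift along the tool's x, y, z in mm, then the opening, from -1 (shut) to 1 (fully open), so that 0 is half open. A call has 1 to 5 rows; each row is the pose to reach, as a shift and turn from the pose commanded when the call began, along the tool's axes at that moment; what a row does not reach only later rows make up. A row lasts 1/8 s, in which the tool goes at most 62.5 mm and 10.7 degrees, less where a joint would pass 70% of its speed; a pose out of reach is approached as far as the arm can. A call with a gripper value outside its range is refused whole. The fingers move at their own pace and stop on an object; the grip force is fixed at half the most. Time passes only in rows, so rows that repeat a pose let the fingers close. It gives the time, the measured TCP pose, the force, the opening and the grip force at its end, in the units of the state.
- read_state(): the state, without advancing time (a new reading comes with each control period).
- get_image(name): name is "scene" or "top"; returns a dict with "color" (400x640x3 uint8, blue, green, red), "mtx" (3x3 intrinsics, pixels), "position" and "orientation" of the camera in the world. Camera axes: x right, y down, z forward; pixel columns grow to the right and rows downward; lengths in mm; the calibration is good to about 2 mm. A picture is of the moment at which its call begins. There is no depth.
- job_done(): hands the job in; it is judged then, once.
The state is a dict: "clock": time; "joints": joint angles; "joint_vel": joint speeds; "joint_efforts": joint torques, N m; "position": TCP position; "ee_rot": TCP orientation; "contact_force": force on the tool from outside, world axes, zero at the start; "wrist_torque": the same for the moment, N m; "gripper_width": finger opening in mm; "grasp_force": force on a finger pad.
Only numpy, scipy, OpenCV 4.12 (cv2) and the standard library are available. Lean on these libraries where they do the work, as an engineer would, in place of code of your own. Each camera call takes 0.05 s, during which the arm holds its last target. There are 200 camera calls.

## Working session

There is one attempt and no reset: what is moved stays moved. The work goes in short steps, Python scripts to look and compute and a tool call to move; the robot and the scene stay as the last step left them, time stands still between calls to the robot, and variables do not carry over. Pictures are saved under pics/ and viewed, at most 14 in all, crops included, and the job is handed in when it is done.

Besides the shell and the picture viewer there is one more tool, called after "Call:" in YAML: its name, and indented under it one key for each argument. carry_out: Moves the arm, as the interface text tells. Its arguments: {"type":"object","properties":{"motion":{"type":"array"}},"required":["motion"]}

```bash
mkdir -p pics
python3 - <<'E'
from bench import *
import cv2
for n in("top","scene"):
    r=get_image(n);cv2.imwrite(f"pics/{n}0.png",r["color"]);print(n,r["mtx"],r["position"],r["orientation"])
s=read_state();print(s)
E
```

```text
top [[510.97249623   0.         318.42758265]
 [  0.         510.97249623 202.50425564]
 [  0.           0.           1.        ]] [341.43864087  19.90944761 983.57039772] [ 0.70626608 -0.7048975   0.05051814 -0.0419005 ]
scene [[484.63663367   0.         311.7698236 ]
 [  0.         484.63663367 194.42937455]
 [  0.           0.           1.        ]] [1176.89527899 -172.59916708  598.09178075] [ 0.69161609  0.5624972  -0.27637056 -0.35900333]
{'clock': 0.1, 'joints': array([-8.73381858e-01,  3.85475619e-01,  6.77006493e-03, -4.31060410e-04,
       -1.19398972e+00, -2.58603162e-01]), 'joint_vel': array([ 0.0008871 , -0.00139478,  0.00374775,  0.00063505, -0.00128923,
       -0.001569  ]), 'joint_efforts': array([-1.13328788e-03, -3.93319380e+01,  1.88928062e+01,  4.19799775e+00,
       -2.62337395e-03,  7.36330890e-06]), 'position': array([ 265.35153021, -565.33498905,  244.33692808]), 'ee_rot': array([-2.17571871e-01,  9.76043820e-01,  9.35204358e-04, -2.58889373e-04]), 'contact_force': array([-0.06554893,  0.53126986, -0.36406994]), 'wrist_torque': array([ 0.04325347, -0.02062476, -0.04037832]), 'grasp_force': 0.0, 'gripper_width': 85.7584793243363}
```

View pics/top0.png

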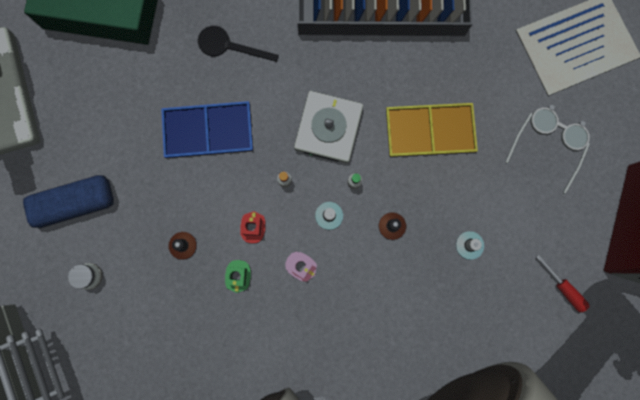

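View pics/scene0.png

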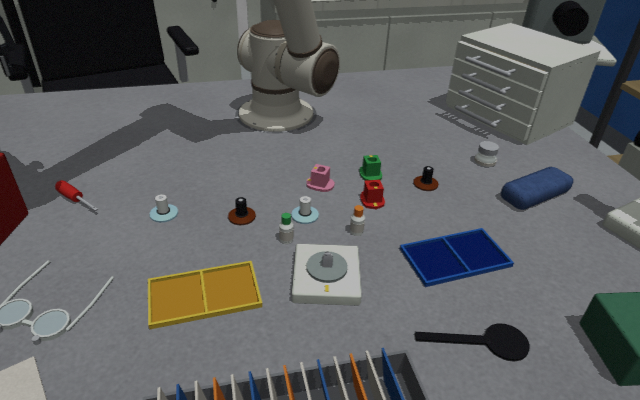

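The top view shows the clear lenses at about (329,215) and (470,245), the brown lenses at (182,245) and (392,225), and the red former at (252,226) with its yellow mark at the top. The blue tray is at (207,130), the yellow tray at (432,130) and the tracer at (328,126). The bottles are at (285,179) and (355,180). The scene view agrees.

```bash
cat > h.py <<'E'
from bench import *
import cv2, numpy as np
from scipy.spatial.transform import Rotation as R
def ray(r,px,z):
    K=r["mtx"];d=R.from_quat(r["orientation"]).as_matrix()@np.linalg.solve(K,[px[0],px[1],1.])
    p=np.array(r["position"]);return p+d*(z-p[2])/d[2]
def proj(r,P):
    c=r["mtx"]@(R.from_quat(r["orientation"]).as_matrix().T@(np.array(P)-r["position"]));return c[:2]/c[2]
def tri(a,pa,b,pb):
    A=[];B=[]
    for r,p in((a,pa),(b,pb)):
        o=np.array(r["position"]);d=ray(r,p,0)-o;d/=np.linalg.norm(d);M=np.eye(3)-np.outer(d,d);A.append(M);B.append(M@o)
    return np.linalg.solve(sum(A),sum(B))
def blob(r,lo,hi,roi,minA=15):
    x0,y0,x1,y1=roi;m=cv2.inRange(cv2.cvtColor(r["color"],cv2.COLOR_BGR2HSV),np.array(lo),np.array(hi))
    k=np.zeros_like(m);k[y0:y1,x0:x1]=m[y0:y1,x0:x1]
    c,_=cv2.findContours(k,cv2.RETR_EXTERNAL,cv2.CHAIN_APPROX_NONE)
    c=[q for q in c if cv2.contourArea(q)>minA]
    return max(c,key=cv2.contourArea) if c else None
E
python3 - <<'E'
from h import *
t=get_image("top");s=get_image("scene")
im=t["color"];hsv=cv2.cvtColor(im,cv2.COLOR_BGR2HSV)
for n,p in dict(clearA=(322,222),clearB=(460,247),brA=(182,256),brB=(385,232),red=(252,236),blue=(185,130),yel=(455,130),box=(312,148),bg=(280,320)).items(): print(n,hsv[p[1],p[0]])
c1=cv2.resize(im[90:300,150:490],None,fx=2.35,fy=2.35,interpolation=cv2.INTER_CUBIC);cv2.imwrite("pics/c1.png",c1)
c2=cv2.resize(s["color"][140:340,140:520],None,fx=2.1,fy=2.1,interpolation=cv2.INTER_CUBIC);cv2.imwrite("pics/c2.png",c2)
E
```

```text
clearA [ 93  52 152]
clearB [ 94  29 150]
brA [  7 151  66]
brB [  8 142  77]
red [  1 154  86]
blue [113 156  93]
yel [ 19 177 137]
box [100  10 159]
bg [105  20 103]
```

View pics/c1.png

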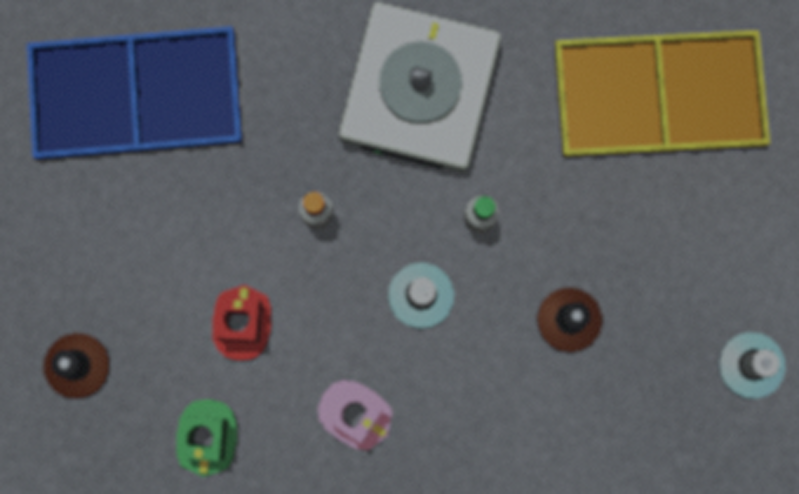

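View pics/c2.png

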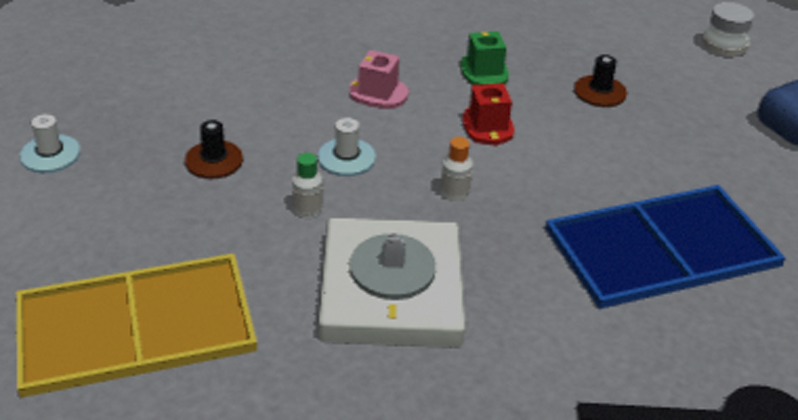

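c1 shows the red bore at crop (237,321), its marks at (243,293) and (239,304), the platen at (420,82) and the box mark at (434,31). In c2 the former's marks face the tracer. Next I'll compute positions.

Run:
```python
from h import *
np.set_printoptions(precision=1,suppress=True)
t=get_image("top");s=get_image("scene")
ell=lambda c:cv2.fitEllipse(cv2.convexHull(c))
for n,lo,hi,roi,roi2 in [("clA",(85,28,110),(105,120,255),(305,195,350,235),(285,195,325,228)),("clB",(85,25,110),(105,120,255),(450,225,495,265),(145,200,185,225)),
  ("brA",(0,90,25),(15,255,160),(160,225,205,265),(405,172,445,195)),("brB",(0,90,25),(15,255,160),(370,205,415,245),(222,200,262,228))]:
    a=ell(blob(t,lo,hi,roi));b=ell(blob(s,lo,hi,roi2))
    print(n,a[0],a[1],"top",ray(t,a[0],3)[:2],"scene",ray(s,b[0],3)[:2],b[1])
for n,lo,hi,roi,roi2 in [("blue",(105,110,50),(125,255,255),(155,95,260,165),(395,225,520,290)),("yel",(12,120,80),(35,255,255),(380,95,485,165),(140,258,270,330))]:
  for r,q in((t,roi),(s,roi2)):
    c=cv2.convexHull(blob(r,lo,hi,q,200))
    W=np.array([ray(r,p[0],9)[:2] for p in c],np.float32);print(n,cv2.minAreaRect(W))
def cen(r,lo,hi,roi,mn=1):
    c=blob(r,lo,hi,roi,mn)
    if c is None:return None
    x,y,w,h=cv2.boundingRect(c);m=cv2.moments(c);return np.array([m['m10']/m['m00'],m['m01']/m['m00']]) 
# platen, box
c=blob(t,(0,0,125),(180,30,255),(285,85,370,165),500);W=np.array([ray(t,p[0],27)[:2] for p in c],np.float32);print("box",cv2.minAreaRect(W))
m=cv2.inRange(cv2.cvtColor(t["color"],cv2.COLOR_BGR2HSV),np.array((60,15,60)),np.array((100,80,140)));print(cv2.cvtColor(t["color"],cv2.COLOR_BGR2HSV)[[125,115,135,140],[318,325,335,312]])
Y=((18,90,100),(38,255,255))
print("box mark",ray(t,cen(t,*Y,(325,95,345,110)),27),ray(s,cen(s,*Y,(315,280,340,295)),27))
# red former
hs=cv2.cvtColor(t["color"],cv2.COLOR_BGR2HSV)
for q in range(205,246): print(q,"".join("Y" if 15<h<40 and S>110 else "R" if (h<12 or h>170) and S>100 and v>=130 else "r" if (h<12 or h>170) and S>100 else "." for h,S,v in hs[q,236:270].astype(int)))
hs=cv2.cvtColor(s["color"],cv2.COLOR_BGR2HSV)
for q in range(175,212): print(q,"".join("Y" if 15<h<40 and S>110 else "R" if (h<12 or h>170) and S>100 and v>=150 else "r" if (h<12 or h>170) and S>100 else "." for h,S,v in hs[q,355:392].astype(int)))
for n,lo,hi,q,q2 in[("or",(5,120,80),(20,255,255),(270,165,300,190),(345,200,370,220)),("gr",(50,100,50),(80,255,255),(340,165,370,190),(275,205,300,226))]:
    print(n,tri(t,cen(t,lo,hi,q),s,cen(s,lo,hi,q2)))
```

```text
clA (328.7260437011719, 215.1212921142578) (28.63678550720215, 29.100656509399414) top [445.9 -11.9] scene [444.6 -12.4] (18.049903869628906, 27.8875789642334)
clB (469.9270935058594, 244.76002502441406) (28.388368606567383, 29.261489868164062) top [ 389.3 -283.3] scene [ 388.7 -284.3] (18.342844009399414, 29.794422149658203)
brA (182.13963317871094, 245.23936462402344) (26.45455551147461, 26.954790115356445) top [387.5 268. ] scene [387.4 267.3] (14.005825996398926, 25.11055564880371)
brB (391.94427490234375, 225.68844604492188) (25.870281219482422, 26.297435760498047) top [ 425.8 -133.8] scene [ 425.5 -135.4] (17.738662719726562, 27.409006118774414)
blue ((614.2694091796875, 226.97103881835938), (100.326416015625, 173.1544952392578), 5.114893913269043)
blue ((616.549560546875, 225.10147094726562), (105.86324310302734, 178.0116424560547), 5.172074317932129)
yel ((615.692138671875, -213.3667755126953), (98.65137481689453, 171.1005859375), 3.3470635414123535)
yel ((618.592529296875, -214.89498901367188), (106.10944366455078, 172.2640380859375), 3.2624995708465576)
box ((617.7741699218
[... 2695 characters left out ...]
rrrrrrrrrrrrrrr.........
197 .....rrrrrrrrrrrrrrrrrrrrrrrr........
198 ......rrrrrrrrrrrrrrrrrrrrrrR........
199 ......rrrrrrrrrrrrrrrrrrrrrrR........
200 ......rrrrrrrrrrrrrrrrrrrrrrRr.......
201 .......rrrrrrrrrrrrrrrrrrrrrRR.......
202 .......rrRrrrrrrrrr..rrrrrrRRR.......
203 ........rrRrrrrRRRYYYYRRRRRRRr.......
204 ........rrrRRRRRRR.YYYRRRRRRr........
205 .........rrrrRRRRRrYYY.RRrrrr........
206 ..........rrrrrrrrrRrrrrrrrr.........
207 ...........rrrrrrrrrrrrrrr...........
208 ...............rrrrrrrr..............
209 .....................................
210 .....................................
211 ....r.r..............................
or [512.7  73.3  51. ]
gr [509.8 -61.   51.2]
```

Run:
```python
from h import *
np.set_printoptions(precision=1,suppress=True)
t=get_image("top");s=get_image("scene")
for r,roi,z in((t,(305,100,352,150),30),(s,(304,246,350,284),30)):
    g=cv2.cvtColor(r["color"],cv2.COLOR_BGR2HSV);x0,y0,x1,y1=roi
    sub=r["color"][y0:y1,x0:x1];print("box V",np.percentile(g[y0:y1,x0:x1,2],[5,25,50,75,95]))
    m=((g[:,:,2]<140)&(g[:,:,1]<70)).astype(np.uint8) if r is t else (g[:,:,2]<170).astype(np.uint8)
    k=np.zeros_like(m);k[y0:y1,x0:x1]=m[y0:y1,x0:x1];k=cv2.morphologyEx(k,cv2.MORPH_OPEN,np.ones((3,3),np.uint8))
    c,_=cv2.findContours(k,cv2.RETR_EXTERNAL,cv2.CHAIN_APPROX_NONE);c=max(c,key=cv2.contourArea)
    e=cv2.fitEllipse(c);print(e,ray(r,e[0],z))
ax=ray(t,(250.8,225.3),40);print("axis",ax)
print("hub corners",ray(t,(258.8,221),40),ray(t,(257.6,231.5),40))
for r,p,z in((t,(250.9,219),40),(t,(253.4,214.5),6),(s,(375.2,204),6),(s,(375.4,187.2),40)):
    q=ray(r,p,z);d=(q-ax)[:2];print(q,d,np.degrees(np.arctan2(d[1],d[0])))
# plate outline in top: widest extents
c=blob(t,(0,100,50),(12,255,255),(236,208,270,246))
W=np.array([ray(t,p[0],6)[:2] for p in c],np.float32);print(cv2.minAreaRect(W),cv2.fitEllipse(W))
print("spindle tip px top/scene exp",proj(t,(617,-10,56)),proj(s,(617,-10,56)))
st=read_state();print(st["position"],R.from_quat(st["ee_rot"]).as_matrix())
```

```text
box V [102.  119.2 154.  158.  159. ]
((328.5419006347656, 125.13776397705078), (34.80144119262695, 35.085121154785156), 157.88999938964844) [616.9 -10.9  30. ]
box V [ 84. 129. 131. 182. 183.]
((326.4898681640625, 266.6805725097656), (31.3768310546875, 41.62799835205078), 93.64665222167969) [621.6 -13.2  30. ]
axis [422.7 133.4  40. ]
hub corners [430.7 118.8  40. ] [411.3 120.7  40. ]
[434.4 133.5  40. ] [11.7  0. ] 0.1468812624453593
[446.5 132.9   6. ] [23.7 -0.5] -1.2383780422016057
[443.3 133.3   6. ] [20.5 -0.2] -0.43034026075785303
[432.3 133.9  40. ] [9.5 0.4] 2.44529510585957
((422.48284912109375, 134.2439727783203), (57.70294952392578, 44.011688232421875), 0.8599340319633484) ((421.00238037109375, 134.39646911621094), (46.094486236572266, 56.89113998413086), 82.70248413085938)
spindle tip px top/scene exp [328.5 121.2] [328.3 253. ]
[ 265.5 -565.7  245.1] [[-0.9 -0.4 -0. ]
 [-0.4  0.9  0. ]
 [ 0.   0.  -1. ]]
```

Call:
carry_out:
  motion:
    - [0,0,0.438,-232,203,95,0]
    - [0,0,0.438,-232,203,95,0]
    - [0,0,0.438,-232,203,95,0]
    - [0,0,0.438,-232,203,95,0]
    - [0,0,0.438,-232,203,95,0]

```text
clock: 1.02
position: [384.4, -294.8, 154.5]
ee_rot: [-0.0, 1.0, -0.0, 0.001]
contact_force: [1.2, -0.6, -0.4]
gripper_width: 42.8
grasp_force: 0.0
```

Call:
carry_out:
  motion:
    - [0,0,0,-3.6,8.5,53,0]
    - [0,0,0,-3.6,8.5,53,0]
    - [0,0,0,-3.6,8.5,53,0]

```text
clock: 1.4
position: [388.1, -288.9, 103.0]
ee_rot: [-0.0, 1.0, -0.001, 0.001]
contact_force: [0.0, 0.2, 0.7]
gripper_width: 42.6
grasp_force: 0.0
```

Run:
```python
from h import *
s=read_state();print(s["position"],s["ee_rot"])
r=get_image("scene");i=r["color"][110:240,90:290];cv2.imwrite("pics/a1.png",cv2.resize(i,None,fx=3,fy=3))
```

```text
[ 388.11858105 -288.89309198  103.01743341] [-4.65031886e-04  9.99999387e-01 -6.40025899e-04  7.75015892e-04]
```

View pics/a1.png

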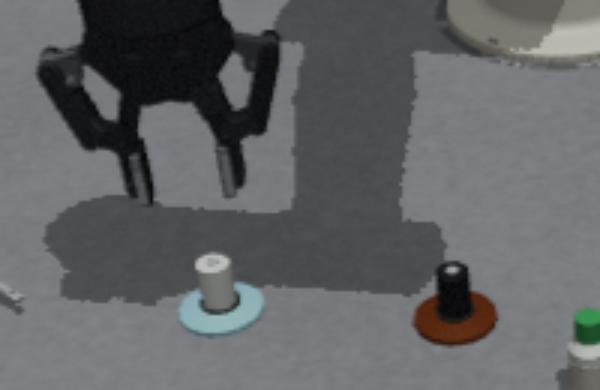

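The gripper is above and slightly to one side of clear lens B (hub at crop (215,265)). I'll correct the offset, descend and grip.

Call:
carry_out:
  motion:
    - [0,0,0,-1,5.4,30,0]
    - [0,0,0,-1,5.4,75,0]
    - [0,0,0,-1,5.4,75,0]
    - [0,0,0,-1,5.4,75,-1]
    - [0,0,0,-1,5.4,75,-1]

```text
clock: 2.08
position: [389.9, -283.5, 29.0]
ee_rot: [-0.0, 1.0, -0.001, 0.002]
contact_force: [-0.7, -0.9, 4.1]
gripper_width: 19.6
grasp_force: 58.7
```

Call:
carry_out:
  motion:
    - [0,0,0,0,0,-60,-1]
    - [0,0,0,-15,30,-100,-1]
    - [0,0,0,-229,468,-100,-1]
    - [0,0,0,-229,468,-100,-1]
    - [0,0,0,-229,468,-100,-1]

```text
clock: 2.7
position: [486.5, -82.2, 128.7]
ee_rot: [-0.0, 1.0, 0.0, 0.002]
contact_force: [1.2, -0.6, 0.9]
gripper_width: 20.4
grasp_force: 58.7
```

Call:
carry_out:
  motion:
    - [0,0,0,-132,269,0,-1]
    - [0,0,0,-132,269,0,-1]
    - [0,0,0,-132,269,0,-1]
    - [0,0,0,-132,269,0,-1]
    - [0,0,0,-132,269,20,-1]

```text
clock: 3.32
position: [619.6, 188.3, 110.1]
ee_rot: [-0.001, 1.0, 0.002, 0.003]
contact_force: [0.0, -0.7, -0.3]
gripper_width: 20.0
grasp_force: 58.7
```

Call:
carry_out:
  motion:
    - [0,0,0,0,0,0,-1]
    - [0,0,0,0,0,0,-1]

```text
clock: 3.58
position: [616.9, 184.9, 107.4]
ee_rot: [-0.0, 1.0, 0.0, 0.0]
contact_force: [-0.2, -0.6, 0.1]
gripper_width: 19.9
grasp_force: 58.8
```

Call:
carry_out:
  motion:
    - [0,0,0,-1.5,0,50,-1]
    - [0,0,0,-1.5,0,70,-1]
    - [0,0,0,-1.5,0,75,-1]
    - [0,0,0,-1.5,0,75,-1]
    - [0,0,0,-1.5,0,75,0]

```text
clock: 4.2
position: [619.7, 185.2, 33.5]
ee_rot: [-0.0, 1.0, 0.001, 0.002]
contact_force: [0.6, 1.0, -0.0]
gripper_width: 37.1
grasp_force: 0.0
```

Call:
carry_out:
  motion:
    - [0,0,0,0,0,0,0]
    - [0,0,0,0,0,-60,0]
    - [0,0,0,0,0,-90,0]
    - [0,0,0,40,-50,-90,0]

```text
clock: 4.7
position: [583.7, 139.2, 125.4]
ee_rot: [-0.002, 1.0, 0.002, 0.005]
contact_force: [-0.3, -0.5, -1.3]
gripper_width: 42.6
grasp_force: 0.0
```

Run:
```python
from h import *
np.set_printoptions(precision=1,suppress=True)
print(read_state()["position"])
s=get_image("scene");t=get_image("top");c=blob(s,(85,25,110),(105,120,255),(395,200,520,290))
e=cv2.fitEllipse(cv2.convexHull(c)) if c is not None else None;print(e and (e,ray(s,e[0],6)))
cv2.imwrite("pics/a2.png",cv2.resize(s["color"][120:300,200:530],None,fx=2.2,fy=2.2))
```

```text
[583.7 139.2 125.4]
(((434.7838439941406, 259.6490783691406), (20.842185974121094, 32.062129974365234), 106.16999053955078), array([618.1, 185.4,   6. ]))
```

View pics/a2.png

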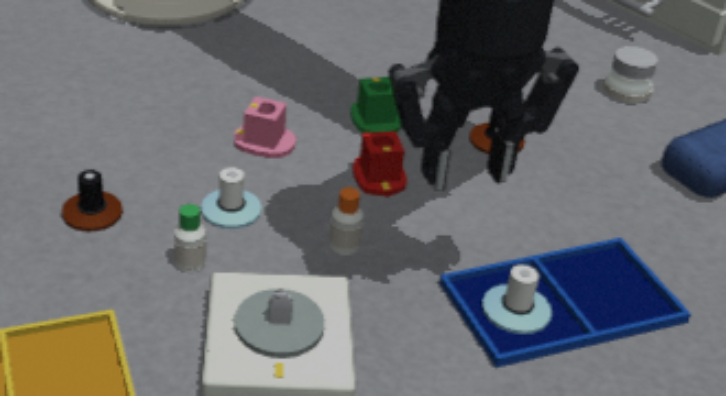

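Clear B lies flat in the near bay at crop (520,295), and nothing else was disturbed. Clear A is next.

Call:
carry_out:
  motion:
    - [0,0,0,134,-148,0,0]
    - [0,0,0,134,-148,0,0]
    - [0,0,0,134,-148,0,0]
    - [0,0,0,134,-148,20,0]
    - [0,0,0,134,-148,22,0]

```text
clock: 5.42
position: [444.6, -12.6, 99.4]
ee_rot: [0.0, 1.0, -0.0, -0.001]
contact_force: [0.1, -0.1, 0.9]
gripper_width: 42.6
grasp_force: 0.0
```

Call:
carry_out:
  motion:
    - [0,0,0,0,0,0,0]

```text
clock: 5.55
position: [447.1, -11.2, 100.2]
ee_rot: [-0.001, 1.0, 0.0, 0.001]
contact_force: [0.1, 0.2, 0.1]
gripper_width: 42.7
grasp_force: 0.0
```

Call:
carry_out:
  motion:
    - [0,0,0,1,-0.5,50,0]
    - [0,0,0,1,-0.5,72,0]
    - [0,0,0,1,-0.5,72,0]
    - [0,0,0,1,-0.5,72,-1]
    - [0,0,0,1,-0.5,72,-1]

```text
clock: 6.18
position: [446.1, -11.7, 29.0]
ee_rot: [-0.001, 1.0, 0.0, 0.002]
contact_force: [0.6, 0.6, 1.3]
gripper_width: 19.9
grasp_force: 58.6
```

Call:
carry_out:
  motion:
    - [0,0,0,0,0,-60,-1]
    - [0,0,0,0,0,-100,-1]
    - [0,0,0,-90,153,-100,-1]
    - [0,0,0,-90,153,-100,-1]
    - [0,0,0,-90,153,-100,-1]

```text
clock: 6.8
position: [535.9, 142.8, 129.2]
ee_rot: [-0.001, 1.0, 0.001, 0.001]
contact_force: [0.4, -0.8, -0.5]
gripper_width: 19.8
grasp_force: 58.8
```

Call:
carry_out:
  motion:
    - [0,0,0,-75,127,0,-1]
    - [0,0,0,-75,127,0,-1]
    - [0,0,0,-75,127,20,-1]
    - [0,0,0,-75,127,20,-1]
    - [0,0,0,-75,127,20,-1]

```text
clock: 7.42
position: [609.3, 267.3, 108.4]
ee_rot: [-0.0, 1.0, -0.0, 0.0]
contact_force: [-0.2, -0.7, 0.1]
gripper_width: 20.2
grasp_force: 58.8
```

Call:
carry_out:
  motion:
    - [0,0,0,-1,1,50,-1]
    - [0,0,0,-1,1,70,-1]
    - [0,0,0,-1,1,76,-1]
    - [0,0,0,-1,1,76,-1]
    - [0,0,0,-1,1,76,0]

```text
clock: 8.05
position: [611.5, 269.1, 33.5]
ee_rot: [-0.0, 1.0, 0.001, 0.001]
contact_force: [-0.3, 0.3, 0.0]
gripper_width: 37.2
grasp_force: 0.0
```

Call:
carry_out:
  motion:
    - [0,0,0,0,0,0,0]
    - [0,0,0,0,0,-60,0]
    - [0,0,0,0,0,-90,0]
    - [0,0,0,50,0,-90,0]
    - [0,0,0,100,0,-90,0]

```text
clock: 8.68
position: [509.9, 268.8, 122.5]
ee_rot: [0.0, 1.0, 0.001, 0.001]
contact_force: [-0.8, 0.7, 0.1]
gripper_width: 42.7
grasp_force: 0.0
```

Call:
carry_out:
  motion:
    - [0,0,0,122.5,-1,0,0]
    - [0,0,0,122.5,-1,20,0]
    - [0,0,0,122.5,-1,20,0]
    - [0,0,0,122.5,-1,20,0]

```text
clock: 9.18
position: [388.6, 268.7, 102.6]
ee_rot: [-0.001, 1.0, 0.001, 0.001]
contact_force: [-0.5, 0.3, 0.7]
gripper_width: 42.9
grasp_force: 0.0
```

Run:
```python
from h import *
np.set_printoptions(precision=1,suppress=True)
print(read_state()["position"])
s=get_image("scene");c=blob(s,(85,25,110),(105,120,255),(450,200,520,280))
e=cv2.fitEllipse(cv2.convexHull(c)) if c is not None else None;print(e and (e,ray(s,e[0],6)))
```

```text
[388.6 268.7 102.6]
(((476.1273193359375, 250.22254943847656), (18.96062469482422, 32.11487579345703), 106.2566146850586), array([609.7, 269.6,   6. ]))
```

Both clear lenses are in place, so I'll pick brown A.

Call:
carry_out:
  motion:
    - [0,0,0,1,-1,50,0]
    - [0,0,0,1,-1,74,0]
    - [0,0,0,1,-1,74,0]
    - [0,0,0,1,-1,74,-1]
    - [0,0,0,1,-1,74,-1]

```text
clock: 9.85
position: [388.1, 267.6, 29.0]
ee_rot: [-0.0, 1.0, 0.001, 0.001]
contact_force: [-0.8, -0.7, -0.9]
gripper_width: 20.2
grasp_force: 58.6
```

Call:
carry_out:
  motion:
    - [0,0,0,0,0,-60,-1]
    - [0,0,0,0,0,-100,-1]
    - [0,0,0,-80,-156,-100,-1]
    - [0,0,0,-80,-156,-100,-1]
    - [0,0,0,-80,-156,-100,-1]

```text
clock: 10.48
position: [468.1, 109.2, 129.0]
ee_rot: [-0.0, 1.0, 0.001, 0.001]
contact_force: [0.8, 1.3, 0.5]
gripper_width: 19.8
grasp_force: 58.8
```

Call:
carry_out:
  motion:
    - [0,0,0,-146,-283.5,0,-1]
    - [0,0,0,-146,-283.5,0,-1]
    - [0,0,0,-146,-283.5,0,-1]
    - [0,0,0,-146,-283.5,0,-1]
    - [0,0,0,-146,-283.5,0,-1]

```text
clock: 11.1
position: [611.5, -169.0, 128.9]
ee_rot: [-0.0, 1.0, 0.0, 0.001]
contact_force: [1.2, 0.9, 0.6]
gripper_width: 19.8
grasp_force: 58.8
```

Call:
carry_out:
  motion:
    - [0,0,0,0,0,10,-1]
    - [0,0,0,0,0,20,-1]
    - [0,0,0,0,0,20,-1]

```text
clock: 11.48
position: [609.2, -165.7, 106.9]
ee_rot: [-0.001, 1.0, 0.0, -0.001]
contact_force: [0.3, -0.3, -0.6]
gripper_width: 20.0
grasp_force: 58.9
```

Call:
carry_out:
  motion:
    - [0,0,0,-4,-6,50,-1]
    - [0,0,0,-4,-6,70,-1]
    - [0,0,0,-4,-6,75.5,-1]
    - [0,0,0,-4,-6,75.5,-1]
    - [0,0,0,-4,-6,75.5,0]

```text
clock: 12.1
position: [615.5, -172.5, 33.6]
ee_rot: [-0.001, 1.0, -0.0, 0.001]
contact_force: [-0.4, -0.3, -0.2]
gripper_width: 37.1
grasp_force: 0.0
```

Call:
carry_out:
  motion:
    - [0,0,0,0,0,0,0]
    - [0,0,0,0,0,-60,0]
    - [0,0,0,0,0,-90,0]
    - [0,0,0,50,10,-90,0]
    - [0,0,0,105,20,-90,0]

```text
clock: 12.72
position: [509.0, -152.9, 122.9]
ee_rot: [-0.0, 1.0, 0.0, 0.001]
contact_force: [-1.0, -0.0, -0.5]
gripper_width: 42.7
grasp_force: 0.0
```

Call:
carry_out:
  motion:
    - [0,0,0,82,18,20,0]
    - [0,0,0,82,18,20,0]
    - [0,0,0,82,18,20,0]
    - [0,0,0,82,18,20,0]

```text
clock: 13.22
position: [429.2, -135.2, 103.0]
ee_rot: [-0.001, 1.0, -0.0, 0.001]
contact_force: [0.1, 0.6, 0.2]
gripper_width: 42.8
grasp_force: 0.0
```

Call:
carry_out:
  motion:
    - [0,0,0,3,0.7,50,0]
    - [0,0,0,3,0.7,74,0]
    - [0,0,0,3,0.7,74,0]
    - [0,0,0,3,0.7,74,-1]
    - [0,0,0,3,0.7,74,-1]

```text
clock: 13.85
position: [425.8, -134.4, 29.4]
ee_rot: [-0.0, 1.0, 0.0, 0.002]
contact_force: [-0.3, -1.0, -0.1]
gripper_width: 20.3
grasp_force: 58.6
```

Call:
carry_out:
  motion:
    - [0,0,0,0,0,-60,-1]
    - [0,0,0,0,0,-100,-1]
    - [0,0,0,-193,-121,-100,-1]
    - [0,0,0,-193,-121,-100,-1]
    - [0,0,0,-193,-121,-100,-1]

```text
clock: 14.48
position: [585.3, -235.0, 130.0]
ee_rot: [-0.0, 1.0, -0.0, 0.002]
contact_force: [0.8, 0.0, -1.1]
gripper_width: 20.4
grasp_force: 58.7
```

Call:
carry_out:
  motion:
    - [0,0,0,-34,-21.5,20,-1]
    - [0,0,0,-34,-21.5,20,-1]
    - [0,0,0,-34,-21.5,20,-1]
    - [0,0,0,-34,-21.5,20,-1]

```text
clock: 14.98
position: [617.0, -254.8, 109.7]
ee_rot: [-0.001, 1.0, -0.0, 0.001]
contact_force: [0.5, 0.8, -0.1]
gripper_width: 20.1
grasp_force: 58.8
```

Call:
carry_out:
  motion:
    - [0,0,0,-1.5,-1,50,-1]
    - [0,0,0,-1.5,-1,70,-1]
    - [0,0,0,-1.5,-1,77,-1]
    - [0,0,0,-1.5,-1,77,-1]
    - [0,0,0,-1.5,-1,77,0]

```text
clock: 15.6
position: [619.7, -256.3, 32.8]
ee_rot: [-0.001, 1.0, -0.0, 0.001]
contact_force: [0.2, -0.6, -0.0]
gripper_width: 37.5
grasp_force: 0.0
```

Call:
carry_out:
  motion:
    - [0,0,0,0,0,0,0]
    - [0,0,0,0,0,-60,0]
    - [0,0,0,0,0,-110,0.3]
    - [0,0,0,0,0,-110,0.3]
    - [0,0,0,0,0,-110,0.3]

```text
clock: 16.23
position: [618.5, -256.1, 141.0]
ee_rot: [-0.0, 1.0, 0.0, -0.0]
contact_force: [-0.1, 1.0, -0.7]
gripper_width: 55.4
grasp_force: 0.0
```

Call:
carry_out:
  motion:
    - [0,0,0,196,389.6,0,0.3]
    - [0,0,0,196,389.6,0,0.3]
    - [0,0,0,196,389.6,0,0.3]
    - [0,0,0,196,389.6,0,0.3]
    - [0,0,0,196,389.6,0,0.3]

```text
clock: 16.85
position: [476.3, 23.8, 139.8]
ee_rot: [-0.0, 1.0, -0.001, -0.001]
contact_force: [0.4, 0.7, 0.2]
gripper_width: 55.5
grasp_force: 0.0
```

Run:
```python
from h import *
print(read_state()["position"])
s=get_image("scene")
cv2.imwrite("pics/a3.png",cv2.resize(s["color"][150:340,130:530],None,fx=2,fy=2))
```

```text
[476.33376683  23.84014958 139.76141269]
```

View pics/a3.png

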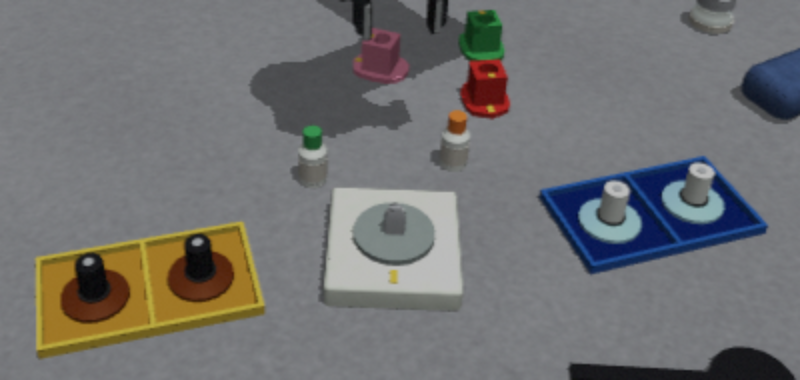

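All four lenses lie flat, one to a bay, and both bottles are upright. Now the former.

Call:
carry_out:
  motion:
    - [0,0,0,55.5,110.5,0,0.3]
    - [0,0,0,55.5,110.5,20,0.3]
    - [0,0,0,55.5,110.5,40,0.3]
    - [0,0,0,55.5,110.5,40,0.3]
    - [0,0,0,55.5,110.5,40,0.3]

```text
clock: 17.52
position: [422.9, 132.6, 101.1]
ee_rot: [-0.0, 1.0, -0.0, -0.0]
contact_force: [-1.0, -1.0, 0.2]
gripper_width: 55.6
grasp_force: 0.0
```

Call:
carry_out:
  motion:
    - [0,0,0,0,0.7,50,0.3]
    - [0,0,0,0,0.7,71,0.3]
    - [0,0,0,0,0.7,71,0.3]
    - [0,0,0,0,0.7,71,-1]
    - [0,0,0,0,0.7,71,-1]

```text
clock: 18.15
position: [423.9, 134.3, 31.7]
ee_rot: [-0.0, 1.0, 0.001, 0.001]
contact_force: [1.1, -0.3, 2.6]
gripper_width: 31.3
grasp_force: 58.7
```

Call:
carry_out:
  motion:
    - [0,0,0,0,0,0,-1]
    - [0,0,0,0,0,-60,-1]
    - [0,0,0,0,0,-110,-1]
    - [0,0,0,0,0,-110,-1]
    - [0,0,0,0,0,-110,-1]

```text
clock: 18.77
position: [422.0, 133.6, 140.1]
ee_rot: [-0.0, 1.0, 0.0, -0.0]
contact_force: [-0.4, 0.8, -0.8]
gripper_width: 31.4
grasp_force: 58.8
```

Call:
carry_out:
  motion:
    - [0,0,0.246,-195,-144.5,0,-1]
    - [0,0,0.246,-195,-144.5,0,-1]
    - [0,0,0.246,-195,-144.5,15,-1]
    - [0,0,0.246,-195,-144.5,30,-1]
    - [0,0,0.246,-195,-144.5,38,-1]

```text
clock: 19.4
position: [618.0, -13.3, 97.2]
ee_rot: [0.125, 0.992, -0.001, -0.003]
contact_force: [0.2, -0.2, -0.7]
gripper_width: 31.6
grasp_force: 58.9
```

Call:
carry_out:
  motion:
    - [0,0,0,0,0,0,-1]
    - [0,0,0,0,0,0,-1]
    - [0,0,0,0,0,0,-1]

```text
clock: 19.77
position: [617.6, -9.5, 103.3]
ee_rot: [0.121, 0.993, 0.0, 0.001]
contact_force: [-0.6, -1.4, -0.4]
gripper_width: 31.2
grasp_force: 58.9
```

Run:
```python
from h import *
s=read_state();print(s["position"],R.from_quat(s["ee_rot"]).as_matrix()[:,1])
r=get_image("scene")
cv2.imwrite("pics/a4.png",cv2.resize(r["color"][190:310,270:390],None,fx=5,fy=5,interpolation=cv2.INTER_NEAREST))
t=get_image("top")
cv2.imwrite("pics/a5.png",cv2.resize(t["color"][75:175,270:390],None,fx=5,fy=5,interpolation=cv2.INTER_NEAREST))
```

```text
[617.56293622  -9.52940191 103.25607505] [2.41187603e-01 9.70478278e-01 6.72983073e-04]
```

View pics/a4.png

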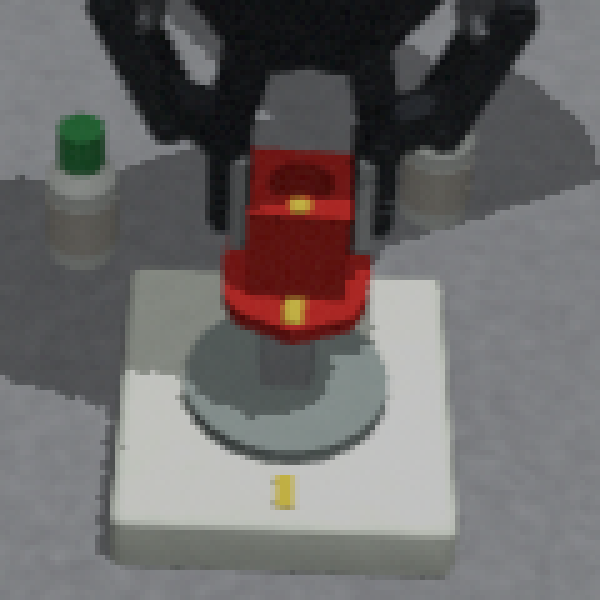

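View pics/a5.png

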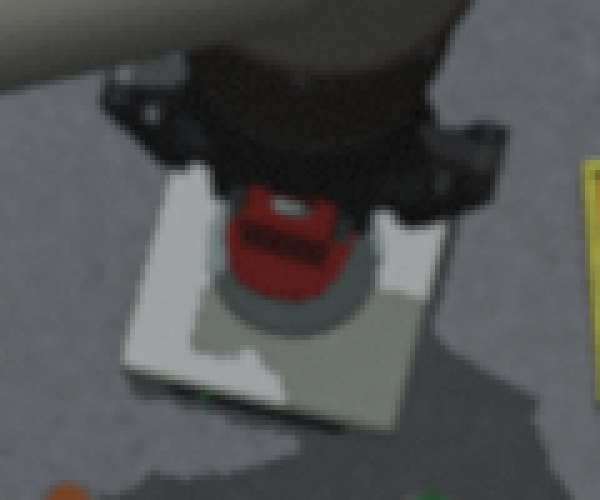

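The former is held with its marks facing the box mark: plate mark at crop (294,310), hub mark at (300,204), box mark at (284,492). The top view is mostly blocked by the wrist, so I'll work out the offset from the scene view.

Run:
```python
from h import *
np.set_printoptions(precision=1,suppress=True)
s=get_image("scene");t=get_image("top");st=read_state();P=st["position"];print(P,st["joint_vel"].round(3))
Y=np.array((18,110,100)),np.array((38,255,255))
def marks(r,roi):
    x0,y0,x1,y1=roi;m=cv2.inRange(cv2.cvtColor(r["color"],cv2.COLOR_BGR2HSV),*Y)[y0:y1,x0:x1]
    n,l,b,c=cv2.connectedComponentsWithStats(m);return [(c[i]+[x0,y0],b[i,4]) for i in range(1,n)]
M=marks(s,(310,220,345,300));print(M)
z=P[2]-31
ps=sorted([p for p,a in M if a>2],key=lambda p:p[1])
hub,pl,bx=ps[0],ps[1],ps[-1]
print("hubmark",ray(s,hub,z+40),"plate",ray(s,pl,z+6),"box",ray(s,bx,27),ray(s,bx,30))
# platen edges left/right, rows in scene
h=cv2.cvtColor(s["color"],cv2.COLOR_BGR2HSV)
for y in (262,265,268,271,274,277,280): print(y,"".join("W" if v>165 else "w" if v>140 else "g" if v>115 else "-" for v in h[y,300:355,2]))
# red plate width & hub width by row
red=((h[:,:,0]<12)|(h[:,:,0]>170))&(h[:,:,1]>100)
for y in range(219,260,2):
    c=np.where(red[y,305:350])[0]; print(y,c.min()+305 if len(c) else None,c.max()+305 if len(c) else None,end="; ")
u=np.array([np.cos(-.245),np.sin(-.245)])
for S in((619.3,-12.7),(617,-11)):
  for d,zz in((11.5,z+40),(23.5,z+6)): print(S,d,proj(s,(S[0]+d*u[0],S[1]+d*u[1],zz)))
```

```text
[617.7 -10.  102.9] [-0.  0.  0. -0.  0. -0.]
[(array([329.5, 230.8]), np.int32(10)), (array([327.9, 252.1]), np.int32(16)), (array([326.2, 287.9]), np.int32(18))]
hubmark [626.7 -13.  111.9] plate [637.5 -16.8  77.9] box [664.5 -24.1  27. ] [667.2 -24.9  30. ]
262 ggggggg-----------------------------gwwggggwwwwWWWWWWWW
265 WWWWWwg-----------------------------gwwwwggggggwWWWWWWW
268 WWWWWWggw--------------------------gwwwgwwwwwwwWWWWWWWW
271 WWWWWWw--ggwggg----------------gwwwwwwwwgwgggg-WWWWWWWW
274 WWWWWWWWw---gwwgwwgwwwwgwwwwwwwwgwwwwwwgwggg--WWWWWWWWW
277 WWWWWWWWWWWw----gggwwwwwwwwwwwwgggggwggg---gWWWWWWWWWWW
280 WWWWWWWWWWWWWWWWg---------------------gWWWWWWWWWWWWWWWW
219 None None; 221 320 340; 223 320 340; 225 320 340; 227 320 340; 229 320 340; 231 319 340; 233 319 340; 235 319 339; 237 319 339; 239 319 339; 241 314 343; 243 314 343; 245 315 343; 247 314 343; 249 315 342; 251 315 342; 253 316 341; 255 318 340; 257 323 335; 259 None None; (619.3, -12.7) 11.5 [328.5 232.6]
(619.3, -12.7) 23.5 [327.6 254.2]
(617, -11) 11.5 [329.2 231.5]
(617, -11) 23.5 [328.3 253.1]
```

Run:
```python
from h import *
np.set_printoptions(precision=1,suppress=True)
s=get_image("scene")
print("R",s["color"][214:264,324,2]);print("R",s["color"][214:264,335,2])
z=read_state()["position"][2]-31
for p,zz in(((330,219.5),z+40),((330,232.6),z+40),((328,257.8),z),((328,255.5),z+6)):print(p,ray(s,p,zz))
```

```text
R [ 82  81  83  81  78  83 112 111 111 110  91  73  71  72  79 105 116 160
 167 115  83  94  92  93  93  93  92  93  92  93  94  93  92  92  95 121
 171 171 171 170 168 100  82  83  77  75  76  75  76  75]
R [ 80  80  79  81  79  78  89 111 112 112 104  78  70  70  70  99 171 171
 171 167  84  92  93  93  94  93  92  92  93  93  91  94  93  94  94  98
 144 170 170 171 166  95  95  93  84  82  83  82  84 117]
(330, 219.5) [599.8  -5.4 111.8]
(330, 232.6) [630.8 -13.2 111.8]
(328, 257.8) [643.9 -17.9  71.8]
(328, 255.5) [644.9 -18.4  77.8]
```

Call:
carry_out:
  motion:
    - [0,0,0,-3.4,-1.4,8,-1]
    - [0,0,0,-3.4,-1.4,12,-1]
    - [0,0,0,-3.4,-1.4,12,-1]
    - [0,0,0,-3.4,-1.4,12,-1]

```text
clock: 20.52
position: [620.8, -12.7, 90.1]
ee_rot: [0.122, 0.992, -0.0, -0.0]
contact_force: [0.1, -0.2, -1.1]
gripper_width: 31.2
grasp_force: 58.9
```

Call:
carry_out:
  motion:
    - [0,0,0,0,0,3,-1]
    - [0,0,0,0,0,6,-1]
    - [0,0,0,0,0,8,-1]
    - [0,0,0,0,0,8,-1]
    - [0,0,0,0,0,8,-1]

```text
clock: 21.15
position: [620.8, -12.7, 82.2]
ee_rot: [0.122, 0.992, 0.0, 0.0]
contact_force: [0.2, -0.7, 0.1]
gripper_width: 31.5
grasp_force: 58.9
```

Call:
carry_out:
  motion:
    - [0,0,0,0,0,2,-1]
    - [0,0,0,0,0,4,-1]
    - [0,0,0,0,0,4,-1]

```text
clock: 21.52
position: [620.6, -12.7, 77.9]
ee_rot: [0.122, 0.992, -0.0, -0.0]
contact_force: [-0.4, 0.8, -0.9]
gripper_width: 31.2
grasp_force: 58.9
```

Call:
carry_out:
  motion:
    - [0,0,0,0,0,2,-1]
    - [0,0,0,0,0,4,-1]
    - [0,0,0,0,0,4,-1]

```text
clock: 21.9
position: [620.6, -12.7, 73.9]
ee_rot: [0.122, 0.992, -0.0, -0.0]
contact_force: [-0.6, -0.4, -1.4]
gripper_width: 31.3
grasp_force: 58.9
```

No contact force below the taper, so the spindle has entered the bore cleanly. I'll continue to the platen.

Call:
carry_out:
  motion:
    - [0,0,0,0,0,4,-1]
    - [0,0,0,0,0,8,-1]
    - [0,0,0,0,0,10,-1]
    - [0,0,0,0,0,10,-1]

```text
clock: 22.4
position: [620.6, -12.7, 63.8]
ee_rot: [0.122, 0.992, -0.0, -0.0]
contact_force: [-0.3, 0.9, -0.6]
gripper_width: 31.3
grasp_force: 58.9
```

Call:
carry_out:
  motion:
    - [0,0,0,0,0,1.5,-1]
    - [0,0,0,0,0,3,-1]
    - [0,0,0,0,0,3.5,-1]
    - [0,0,0,0,0,3.5,-1]

```text
clock: 22.9
position: [620.7, -12.6, 61.7]
ee_rot: [0.122, 0.993, -0.0, 0.0]
contact_force: [-3.2, 2.5, 3.7]
gripper_width: 31.5
grasp_force: 59.7
```

The former touches the platen at the expected height. I'll release, back off and check.

Call:
carry_out:
  motion:
    - [0,0,0,0,0,0.5,-1]
    - [0,0,0,0,0,0.5,0.3]
    - [0,0,0,0,0,0,0.3]
    - [0,0,0,0,0,0,0.3]

```text
clock: 23.4
position: [620.9, -12.8, 60.6]
ee_rot: [0.122, 0.992, -0.0, 0.0]
contact_force: [0.6, -0.3, -0.3]
gripper_width: 55.2
grasp_force: 0.0
```

Call:
carry_out:
  motion:
    - [0,0,0,0,0,-40,0.3]
    - [0,0,0,0,0,-90,0.3]
    - [0,0,0,60,0,-90,0.3]
    - [0,0,0,120,0,-90,0.3]
    - [0,0,0,170,0,-90,0.3]

```text
clock: 24.02
position: [453.9, 28.6, 150.6]
ee_rot: [0.122, 0.992, 0.0, 0.0]
contact_force: [0.2, 0.7, -0.1]
gripper_width: 55.5
grasp_force: 0.0
```

Call:
carry_out:
  motion:
    - [0,0,0,0,0,0,0.3]
    - [0,0,0,0,0,0,0.3]
    - [0,0,0,0,0,0,0.3]

```text
clock: 24.4
position: [457.1, 28.7, 150.7]
ee_rot: [0.123, 0.992, 0.0, 0.0]
contact_force: [-0.8, 0.2, -1.0]
gripper_width: 55.4
grasp_force: 0.0
```

Run:
```python
from h import *
s=get_image("scene");print(read_state()["position"])
cv2.imwrite("pics/a6.png",cv2.resize(s["color"][150:340,130:530],None,fx=2,fy=2))
```

```text
[456.95761683  28.59598312 150.54915265]
```

View pics/a6.png

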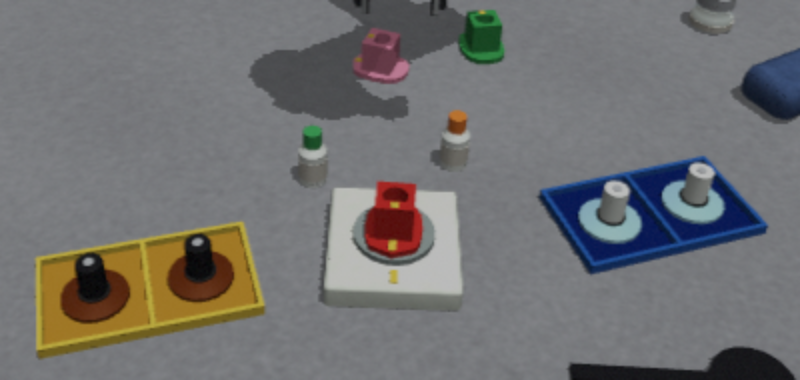

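The former sits flat on the platen at crop (395,215), its marks lined up with the box mark. All the lenses are in their bays, the bottles are upright and the robot is clear.

```bash
python3 -c "
from bench import *
print(job_done())"
```

```text
the job is handed in; nothing more can be done
None
```

I handed the job in at about 24 s, and the last picture shows both clear lenses in the blue tray, both brown in the yellow, the red former home on the spindle with marks matched, and both bottles upright; the hand-in gave no verdict.

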